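# Snap the cover onto the microscope lamp supply

### The job

The open lamp-supply case on the bench needs its cover. Take the wide cover plate, the one with four square holes, by its handle, set it over the four snap posts of the case and press it evenly down, keeping it level, until all four posts have clicked through and it sits fully home; then let go of it. Leave the narrow two-hole cover where it lies.

Things in the scene. Friction and masses are not known exactly. Their poses are not given: they have to be found in the camera images.
- cover_grip (a point): Middle of the handle bar of the wide cover: loose 0.25 kg aluminium plate 150 (x) x 130 (y) x 5 mm, flat on the bench, 21 mm square holes at x +-55, y +-45 mm. Black bar 14 (x) x 70 (y) x 12 mm along the plate's y, over its centre, on two 12 mm legs at y +-29. This point is 36 mm above the underside, 6 mm below the bar's top; z up. Same after a half turn.
- case: Open grey case fixed to the bench, 164 (x) x 144 (y) mm, walls 34 high; origin under its centre, z up. Black snap posts at x +-55, y +-45 mm: 29 mm wide shoulder at height 40 on which the plate rests when home, above it an 18 mm core (20 mm tall) tapering to a 6 mm tip at height 82. White sprung barbs on each post's +-x sides, 28 mm over both at 7.5 mm above the shoulder, slope inwards above.
- home (a point): Where the wide cover's handle bar middle is when the cover is home: over the case's centre, 76 mm above the bench, axes as the case's (half a turn fits too). Laid on loosely, the cover stops on the barbs 8 to 18 mm higher. Clicking all four through takes 12 to 18 N in all at the middle, handle held or pushing on its top; the barbs then spring out over the plate.
- narrow_grip (a point): Middle of the same kind of handle bar (36 mm above the underside) on the other cover, a loose plate 150 (x) x 80 (y) x 5 mm with only two holes, flat on the bench. It does not belong to this case: leave it.
There are look-alikes about, which are no part of the job. Of the things that look like the case, the smaller one is meant. What is shaped like the part that bears cover_grip but brown is not meant.

How it is judged (in metres and radians):
At the end, for the whole second after the job is handed in: The wide cover lies home on all four shoulders under the barbs: its handle bar middle within 3 mm of home in height and 10 mm sideways, flat within 1.7 degrees and in line within 10 degrees (either way round), at rest and released (z of cover_grip in the frame of home between -0.003 and 0.003 m and horizontal distance between cover_grip and home below 0.01 m and angle between the z axis of cover_grip and the z axis of case, either way round below 0.03 rad and angle between the x axis of cover_grip and the x axis of case, either way round below 0.17 rad and linear speed of cover below 0.01 m/s); the robot touches nothing.
It fails at once if the wide cover tilts by more than 20 degrees (angle between cover_grip's own z axis and vertical above 0.35 rad).
It fails at once if the narrow cover is moved by more than 30 mm (distance of narrow_grip from where it was at the start of the episode above 0.03 m).
It also fails if it takes over 48 s, if anything falls off the work surface, if the arm or the gripper's body presses on something with over 40 N, if the wrist force passes 120 N, or if a joint passes its speed limit or range.

### The arm

A 7-joint arm with a two-finger parallel gripper is mounted at the origin on the work surface. World frame = base frame: x ahead of the robot, y to its left, z up, the work surface at z = 0. Lengths are in m, angles in degrees, forces in N, time in s.
With the tool pointing down it reaches from about 0.425 to 0.825 m from the base axis. Payload 3.6 kg.
Tool frame: the origin (TCP) lies on the centre line of the jaws, within the pads' length; the fingertips stand 17 mm ahead of it and the grasp point (between the pads) lies 2 mm behind it; z points along the fingers, x is the direction in which the jaws open and shut, and the axes are right-handed (so a half turn about z gives the same grasp; the last joint's range is limited). The gripper opens to 93 mm and grips with 3 to 60 N. Pads are 15 mm wide; open, the fingers measure 128 mm over their backs; the gripper's body (75 mm by 188 mm) begins 65 mm behind the grasp point.
Start: joints at [-72.279, 35.231, -0.722, 81.555, 0.464, 63.22, -2.315], TCP at [0.214, 0.614, 0.236] pointing down, gripper open.
Joint ranges: [-178.69, 178.69], [-17.37, 117.87], [-77.05, 75.6], [15.02, 138.74], [-78.02, 258.01], [0.78, 113.62], [-162.83, 162.83]. Speed limits (degrees/s): [159.86, 159.86, 180, 180, 180, 180, 180].

### API

Orientations are given as a 3x3 rotation matrix whose columns are the frame's x, y, z axes.
In Python, from bench import * gives the robot as it stands.
- The arm moves only by the tool play_rows, never from a script. Its argument "commands" is a list of rows, each an object of numbers: "tx", "ty", "tz": the shift along the tool's x, y, z in cm; "ax", "ay", "az": the turn, a rotation vector about the tool's x, y, z in rad; "hand": the closure, from -1 (fully open) to 1 (shut). In form: [{"tx": .., "ty": .., "tz": .., "ax": .., "ay": .., "az": .., "hand": ..}, ...]. A call has 1 to 8 rows; each row is the pose to reach, as a shift and turn from the pose commanded when the call began, along the tool's axes at that moment; what a row does not reach only later rows make up. A row lasts 1/8 s, in which the tool goes at most 62.5 mm and 10.7 degrees, less where a joint would pass 70% of its speed; a pose out of reach is approached as far as the arm can. A call with a gripper value outside its range is refused whole. The fingers move at their own pace and stop on an object; "force" is the grip in N (left out, the last holds). Time passes only in rows, so rows that repeat a pose let the fingers close. It gives the time, the measured TCP pose, the force and the opening at its end, in the units of the state.
- read_state(): the state, without advancing time (a new reading comes with each control period).
- read_camera(name): name is "scene" or "top" or "wrist"; returns (picture, depth): 420x560x3 uint8, blue, green, red; 420x560 float32, m along the optical axis (not along the pixel's ray), 0 where there is no reading.
- get_calibration(name): a dict with "K" (3x3 intrinsics, pixels), "k1" (the pictures are not rectified: a ray, as slopes to the right and down, at radius r is drawn at 1 + k1 r^2 times it, then the intrinsics apply), "R" (3x3) and "t" (3): a world point X has camera coordinates R X + t. Camera axes: x right, y down, z forward; pixel columns grow to the right and rows downward; lengths in m; the calibration is good to about 2 mm. A picture is of the moment at which its call begins: read the wrist's pose just before it. get_calibration takes no time and is no camera call; for the wrist camera it gives the pose at the moment of the call.
- job_done(): hands the job in, once; it reports no verdict.
The state is a dict: "t": time; "q": joint angles; "dq": joint speeds; "tau": joint torques, N m; "tcp_pos": TCP position; "eef_rot": TCP orientation; "contact_force": force on the tool from outside, world axes, zero at the start; "wrist_torque": the same for the moment, N m; "opening": finger opening in m.
Only numpy, scipy, OpenCV 4.12 (cv2) and the standard library are available. Lean on these libraries where they do the work, as an engineer would, in place of code of your own. Each camera call takes 0.05 s, during which the arm holds its last target. There are 200 camera calls.

## Working session

There is one attempt and no reset: what is moved stays moved. The work goes in short steps, Python scripts to look and compute and a tool call to move; the robot and the scene stay as the last step left them, time stands still between calls to the robot, and variables do not carry over. Pictures are saved under pics/ and viewed, about 8 in all and at most 12, crops included, and the job is handed in when it is done.

Besides the shell and the picture viewer there is one more tool, called after "Request:" in YAML: its name, and indented under it one key for each argument. play_rows: Moves the arm, as the interface text tells. Its arguments: {"type":"object","properties":{"commands":{"type":"array"},"force":{"type":"number"}},"required":["commands"]}

```bash
mkdir -p pics
python3 - <<'E'
from bench import *
import cv2,numpy as np
s=read_state();print(s['t'],s['tcp_pos'],s['eef_rot'],s['opening'],s['contact_force'])
for n in("top","scene"):
    p,d=read_camera(n);c=get_calibration(n);print(n,c['K'],c['k1'],c['R'],c['t'])
    cv2.imwrite(f'pics/{n}1.png',p);np.savez(f'{n}1.npz',p=p,d=d)
E
```

```text
0.0 [0.21393057 0.61299344 0.23447952] [[ 3.29434777e-01  9.44177996e-01 -7.99039724e-04]
 [ 9.44174873e-01 -3.29435743e-01 -2.42885474e-03]
 [-2.55650344e-03  4.57159885e-05 -9.99996731e-01]] 0.09317628994957897 [-0.30256842 -0.64583899 -0.12092366]
top [[489.12041032   0.         275.57094317]
 [  0.         489.12041032 212.73974506]
 [  0.           0.           1.        ]] -0.04337872287492255 [[-3.80633119e-04 -9.99999279e-01  1.13928020e-03]
 [-9.83897650e-01  1.70877510e-04 -1.78732717e-01]
 [ 1.78732394e-01 -1.18896670e-03 -9.83897006e-01]] [0.1429569  0.41426281 1.48805848]
scene [[452.07340318   0.         286.10776954]
 [  0.         452.07340318 209.60664167]
 [  0.           0.           1.        ]] -0.1423845657882634 [[ 0.07946502  0.99680595 -0.00795011]
 [ 0.81276202 -0.06940655 -0.57844674]
 [-0.57715094  0.03950474 -0.81568141]] [-0.16472007 -0.28433898  1.53109872]
```

View pics/top1.png

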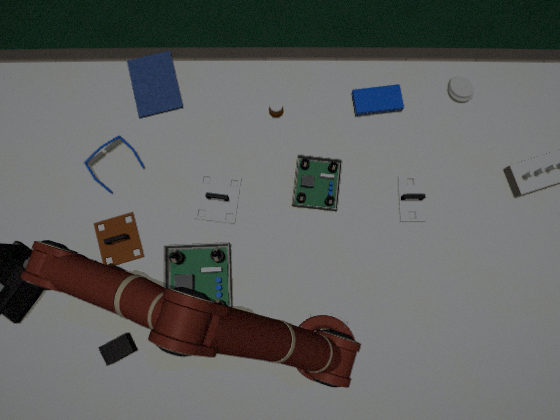

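View pics/scene1.png

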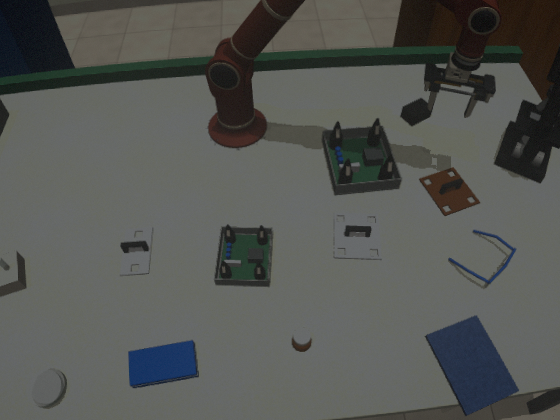

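The top view shows the wide cover near (218,198), the small case at (317,182), the narrow cover at (412,198) and a brown look-alike at (118,240). I'll measure the handle, holes, post tips and rim next.

```bash
cat > h.py <<'E'
import cv2,numpy as np
from bench import *
def ray(n,uv,z,c=None):
    c=c or get_calibration(n);K,R,t=map(np.array,(c['K'],c['R'],c['t']))
    uv=np.atleast_2d(np.array(uv,float))
    a=cv2.undistortPoints(uv[:,None],K,np.array([c['k1'],0,0,0,0.]))[:,0]
    d=np.c_[a,np.ones(len(a))]@R; o=-R.T@t
    return o+d*((z-o[2])/d[:,2])[:,None]
def blobs(m,amin):
    n,l,st,ce=cv2.connectedComponentsWithStats(m.astype(np.uint8))
    return [(l==i,st[i],ce[i]) for i in range(1,n) if st[i][4]>=amin]
def rect(P):
    (c,s,a)=cv2.minAreaRect((P[:,:2]*1000).astype(np.float32));return np.round(c,1),np.round(s,1),round(a,1)
E
python3 - <<'E'
from h import *
# (roi top, roi scene)
R={'cover':{'top':(195,170,245,225),'scene':(328,210,385,262)},'case':{'top':(288,150,346,214),'scene':(210,218,280,290)}}
for n in('top','scene'):
    p=np.load(n+'1.npz')['p']; g=p.max(2)
    x0,y0,x1,y1=R['cover'][n]; m=np.zeros(g.shape,bool);m[y0:y1,x0:x1]=g[y0:y1,x0:x1]<55
    for b,st,ce in blobs(m,30):
        yx=np.argwhere(b)[:,::-1]; print(n,'bar',st,ce,rect(ray(n,yx,.040)))
    x0,y0,x1,y1=R['case'][n]; m=np.zeros(g.shape,bool);m[y0:y1,x0:x1]=g[y0:y1,x0:x1]<45
    for b,st,ce in blobs(m,12): print(n,'dark',st,ce.round(1),ray(n,ce,.06).round(4))
    cs=[cv2.resize(p[q[1]:q[3],q[0]:q[2]],(400,400),interpolation=cv2.INTER_CUBIC) for q in(R['cover'][n],R['case'][n])]
    cv2.imwrite(f'pics/crop_{n}.png',np.clip(np.hstack(cs)*1.4,0,255))
a=[cv2.imread(f'pics/crop_{n}.png') for n in('top','scene')]
cv2.imwrite('pics/crops.png',cv2.resize(np.vstack(a),(600,600)))
E
```

```text
top bar [206 193  23   8 105] [217.0952381 196.3047619] (array([465.5, 326.2]), array([71.3, 16.6]), 82.7)
top dark [298 156  43  17 227] [318.9 163.3] [[0.5675 0.0072 0.06  ]]
top dark [301 185  13   3  26] [307.  186.2] [[0.4939 0.0453 0.06  ]]
top dark [296 192  10  11  71] [300.8 197. ] [[0.4595 0.0648 0.06  ]]
top dark [324 195  11  11  74] [328.9 200.3] [[ 0.4493 -0.0219  0.06  ]]
top dark [298 206  19   3  20] [306.9 206.8] [[0.4289 0.0464 0.06  ]]
top dark [318 208  14   3  15] [324.9 208.7] [[ 0.4229 -0.0088  0.06  ]]
scene bar [345 226  26  11 193] [358.01554404 229.69430052] (array([476.6, 324.4]), array([69.4, 33.4]), 81.6)
scene dark [215 225  24  53 220] [225.9 241.6] [[ 0.4943 -0.0338  0.06  ]]
scene dark [246 226  25  19 179] [260.4 235. ] [[0.4811 0.0585 0.06  ]]
scene dark [248 259  18  21 191] [258.  268.4] [[0.5809 0.0474 0.06  ]]
scene dark [220 261  12  18 129] [225.4 270.5] [[ 0.5803 -0.0358  0.06  ]]
scene dark [216 280  53   6 142] [243.3 282.3] [[0.6173 0.009  0.06  ]][ WARN:0@1.154] global loadsave.cpp:1063 imwrite_ Unsupported depth image for selected encoder is fallbacked to CV_8U.
```

View pics/crops.png

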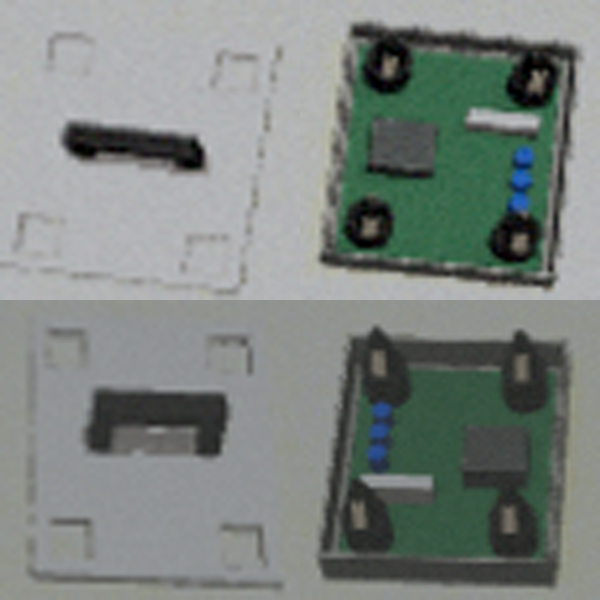

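The crops confirm it: the cover has four holes and a bar along about 83°, and the small case has posts with white barbs. Next I'll move above the cover for a wrist look.

```bash
cat >> h.py <<'E'
def plan(x,y,z,yaw):
    s=read_state();R=np.array(s['eef_rot']);d=R.T@(np.array([x,y,z])-s['tcp_pos'])*100
    a=np.radians(yaw);T=np.array([[np.cos(a),np.sin(a),0],[np.sin(a),-np.cos(a),0],[0,0,-1]])
    print('t',round(s['t'],2),'shift cm',d.round(2),'turn',cv2.Rodrigues(R.T@T)[0].ravel().round(4),'F',np.round(s['contact_force'],2),'open',s['opening'])
E
python3 - <<'E'
from h import *
plan(.466,.326,.24,-7)
c=get_calibration('wrist');R=np.array(c['R']);print(R,-R.T@c['t'],c['K'])
c=get_calibration('top');R=np.array(c['R']);print(-R.T@c['t'])
E
```

```text
t 0.1 shift cm [-18.8   33.26  -0.5 ] turn [0.0016 0.0019 1.3573] F [-0.11  0.03 -0.39] open 0.09274937984809908
[[ 0.32874539  0.94441192 -0.00354867]
 [ 0.91464241 -0.31744217  0.25031925]
 [ 0.23527799 -0.08553707 -0.96815685]] [0.14789722 0.63575313 0.38307808] [[294.84907393   0.         282.9718192 ]
 [  0.         294.84907393 211.10657254]
 [  0.           0.           1.        ]]
[0.14168236 0.14465526 1.53797573]
```

Request:
play_rows:
  commands:
    - {"tx": -18.8, "ty": 33.3, "tz": -0.5, "az": 1.357, "hand": -1}
    - {"tx": -18.8, "ty": 33.3, "tz": -0.5, "az": 1.357, "hand": -1}
    - {"tx": -18.8, "ty": 33.3, "tz": -0.5, "az": 1.357, "hand": -1}
    - {"tx": -18.8, "ty": 33.3, "tz": -0.5, "az": 1.357, "hand": -1}
    - {"tx": -18.8, "ty": 33.3, "tz": -0.5, "az": 1.357, "hand": -1}
    - {"tx": -18.8, "ty": 33.3, "tz": -0.5, "az": 1.357, "hand": -1}
    - {"tx": -18.8, "ty": 33.3, "tz": -0.5, "az": 1.357, "hand": -1}
    - {"tx": -18.8, "ty": 33.3, "tz": -0.5, "az": 1.357, "hand": -1}

```text
validation failed for argument at $.co...
```

Request:
play_rows:
  commands:
    - {"tx": 0, "ty": 0, "tz": 0, "hand": -1}
    - {"tx": 0, "ty": 0, "tz": 0, "hand": -1}
    - {"tx": 0, "ty": 0, "tz": 0, "hand": -1}

```text
validation failed for argument at $.co...
```

Run:
```python
from h import *
plan(.466,.326,.24,-7)
c=get_calibration('wrist');p,d=read_camera('wrist');np.savez('w2.npz',p=p,d=d);import pickle;pickle.dump(c,open('w2.pkl','wb'))
cv2.imwrite('pics/w2.png',p)
m=p.max(2)<55
for b,st,ce in blobs(m,150): print(st,ce.round(1),rect(ray('w',np.argwhere(b)[:,::-1],.042,c)),np.median(d[b]))
```

```text
t 0.1 shift cm [-18.8   33.26  -0.5 ] turn [0.0016 0.0019 1.3573] F [-0.11  0.03 -0.39] open 0.09274937984809908
[ 174    0   98   63 3498] [220.7  21.5] (array([  6.3, 617.2]), array([69.1, 79.3]), 28.4) 0.29972944
[  449     0   111   175 13352] [514.6  89.3] (array([186.5, 907.2]), array([120.8, 181.3]), 55.8) 0.32117784
[    0   140   560   280 63716] [259.8 339.5] (array([346.1, 555.9]), array([872.7, 419.9]), 71.1) 0.06591679
[  73  151   75   38 1783] [114.6 170.3] (array([120.2, 428.1]), array([90.1, 41.4]), 88.2) 0.32307148
[ 146  152   52   88 1103] [171.1 193.8] (array([169.7, 487.8]), array([113.7,  15.5]), 2.5) 0.36311468
[531 168  29  27 321] [551.  181.6] (array([302.2, 913. ]), array([34.4, 32.4]), 84.0) 0.28481218
[120 203  52  39 614] [153.1 219.1] (array([195.2, 441.4]), array([47.7, 52. ]), 1.9) 0.36944675
```

View pics/w2.png

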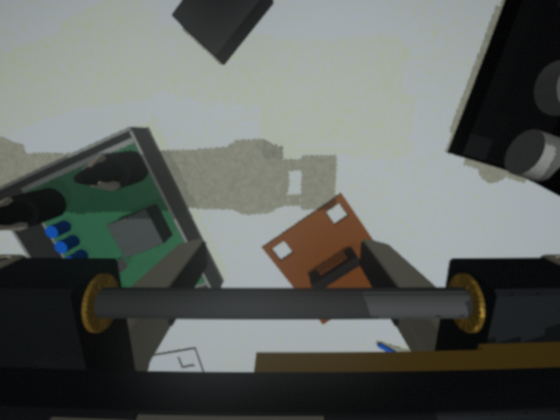

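The move was refused, probably because a row must give every key. This picture is from the start pose: the big case is at left and the brown look-alike in the middle. I'll retry with full rows.

Request:
play_rows:
  commands:
    - {"tx": -18.8, "ty": 33.3, "tz": -0.5, "ax": 0, "ay": 0, "az": 1.357, "hand": -1}
    - {"tx": -18.8, "ty": 33.3, "tz": -0.5, "ax": 0, "ay": 0, "az": 1.357, "hand": -1}
    - {"tx": -18.8, "ty": 33.3, "tz": -0.5, "ax": 0, "ay": 0, "az": 1.357, "hand": -1}
    - {"tx": -18.8, "ty": 33.3, "tz": -0.5, "ax": 0, "ay": 0, "az": 1.357, "hand": -1}
    - {"tx": -18.8, "ty": 33.3, "tz": -0.5, "ax": 0, "ay": 0, "az": 1.357, "hand": -1}
    - {"tx": -18.8, "ty": 33.3, "tz": -0.5, "ax": 0, "ay": 0, "az": 1.357, "hand": -1}
    - {"tx": -18.8, "ty": 33.3, "tz": -0.5, "ax": 0, "ay": 0, "az": 1.357, "hand": -1}
    - {"tx": -18.8, "ty": 33.3, "tz": -0.5, "ax": 0, "ay": 0, "az": 1.357, "hand": -1}

```text
t: 1.15
tcp_pos: [0.4676, 0.3248, 0.2404]
eef_rot: [[0.992, -0.127, -0.0], [-0.127, -0.992, -0.001], [0.0, 0.001, -1.0]]
contact_force: [0.2, -0.5, 0.0]
opening: 0.0926
```

Request:
play_rows:
  commands:
    - {"tx": 0, "ty": -8, "tz": -2, "ax": 0, "ay": 0, "az": 0, "hand": -1}
    - {"tx": 0, "ty": -8, "tz": -2, "ax": 0, "ay": 0, "az": 0, "hand": -1}
    - {"tx": 0, "ty": -8, "tz": -2, "ax": 0, "ay": 0, "az": 0, "hand": -1}
    - {"tx": 0, "ty": -8, "tz": -2, "ax": 0, "ay": 0, "az": 0, "hand": -1}

```text
t: 1.65
tcp_pos: [0.4765, 0.404, 0.2601]
eef_rot: [[0.992, -0.123, -0.001], [-0.123, -0.992, -0.002], [-0.0, 0.002, -1.0]]
contact_force: [0.3, -0.2, -0.5]
opening: 0.0928
```

```bash
cat >> h.py <<'E'
def look(tag,thr=55,amin=100,z=.042):
    c=get_calibration('wrist');p,d=read_camera('wrist');np.savez(tag+'.npz',p=p,d=d);np.save(tag+'c.npy',c,allow_pickle=True)
    cv2.imwrite(f'pics/{tag}.png',p)
    for b,st,ce in blobs(p.max(2)<thr,amin): print(st,ce.round(1),rect(ray('w',np.argwhere(b)[:,::-1],z,c)),np.median(d[b]).round(3))
E
python3 - <<'E'
from h import *
plan(.466,.326,.24,-7)
look('w3')
E
```

```text
t 1.65 shift cm [-0.08  7.87  2.03] turn [ 0.0022  0.0005 -0.0016] F [ 0.31 -0.18 -0.45] open 0.09281555422613515
[124   0  37  41 655] [142.3  19. ] (array([342.5, 617.5]), array([18.6, 51.4]), 21.6) 0.324
[475   8  29 116 567] [488.9  64.1] (array([732.3, 519. ]), array([  5.9, 132.3]), 14.3) 0.367
[ 142  143   38  107 1166] [160.9 195.3] (array([320.6, 413.7]), array([ 15.1, 140.7]), 2.3) 0.389
[  79  159   67   60 1791] [110.7 183.1] (array([260.6, 437.2]), array([96.8, 54.3]), 19.1) 0.358
[    0   167   560   253 68329] [265.4 342.9] (array([445.3, 227.5]), array([421.3, 942.4]), 83.1) 0.066
[280 216   8  53 386] [283.3 241.3] (array([467.4, 334.2]), array([73.2,  9.3]), 82.8) 0.391
```

View pics/w3.png

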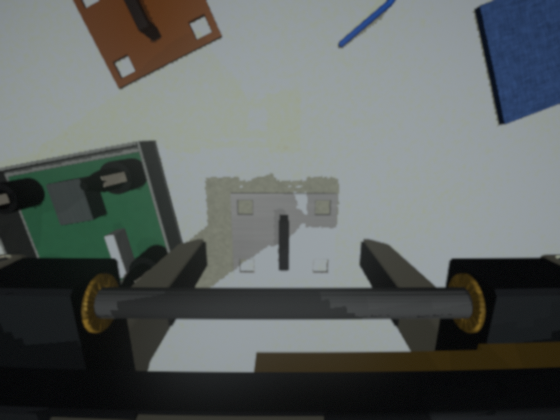

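The cover is seen at (284,242) but is cramped by the gripper, and image up is −tool y. I'll shift so that it sits higher in the view.

Request:
play_rows:
  commands:
    - {"tx": 0, "ty": 18, "tz": 0, "ax": 0, "ay": 0, "az": 0, "hand": -1}
    - {"tx": 0, "ty": 18, "tz": 0, "ax": 0, "ay": 0, "az": 0, "hand": -1}
    - {"tx": 0, "ty": 18, "tz": 0, "ax": 0, "ay": 0, "az": 0, "hand": -1}
    - {"tx": 0, "ty": 18, "tz": 0, "ax": 0, "ay": 0, "az": 0, "hand": -1}
    - {"tx": 0, "ty": 18, "tz": 0, "ax": 0, "ay": 0, "az": 0, "hand": -1}

```text
t: 2.33
tcp_pos: [0.4544, 0.227, 0.2609]
eef_rot: [[0.992, -0.123, 0.0], [-0.123, -0.992, 0.001], [0.0, -0.001, -1.0]]
contact_force: [0.3, -0.1, -0.1]
opening: 0.0932
```

Run:
```python
from h import *
plan(.466,.326,.24,-7)
look('w4')
```

```text
t 2.33 shift cm [-0.06 -9.96  2.1 ] turn [-0.0011 -0.     -0.0009] F [ 0.32 -0.11 -0.08] open 0.09321303966955376
[   0    0  133   48 3103] [73.8 18.2] (array([233.5, 458.5]), array([ 48.8, 155.8]), 72.2) 0.324
[ 130    0   45  150 1502] [151.8  67.3] (array([321. , 379.1]), array([ 13.4, 166.9]), 2.8) 0.351
[  36   25   52   62 1173] [68.8 60.4] (array([221. , 407.4]), array([71.8, 54.2]), 52.7) 0.347
[  0  36  20  38 606] [ 8.3 56.1] (array([153.5, 426.8]), array([40.5, 23.6]), 71.4) 0.35
[   0  108   52   77 1744] [ 19.4 155.3] (array([137.1, 315.6]), array([96.2, 67. ]), 69.9) 0.364
[  93  115   66   34 1361] [129.2 132.2] (array([271.4, 323.2]), array([39.1, 80.7]), 82.5) 0.341
[485 204  24  29 274] [493.5 215.9] (array([725.2, 159.7]), array([38.8, 23.2]), 68.8) 0.41
[501 215  10  22 135] [505.4 226.6] (array([740.9, 143.6]), array([11.5, 30.9]), 8.5) 0.386
[    0   243   560   177 66792] [280.1 348.4] (array([4.179e+02, 4.000e-01]), array([318. , 941.2]), 83.1) 0.065
```

Request:
play_rows:
  commands:
    - {"tx": 6, "ty": 27, "tz": 0, "ax": 0, "ay": 0, "az": 0, "hand": -1}
    - {"tx": 6, "ty": 27, "tz": 0, "ax": 0, "ay": 0, "az": 0, "hand": -1}
    - {"tx": 6, "ty": 27, "tz": 0, "ax": 0, "ay": 0, "az": 0, "hand": -1}
    - {"tx": 6, "ty": 27, "tz": 0, "ax": 0, "ay": 0, "az": 0, "hand": -1}
    - {"tx": 6, "ty": 27, "tz": 0, "ax": 0, "ay": 0, "az": 0, "hand": -1}
    - {"tx": 6, "ty": 27, "tz": 0, "ax": 0, "ay": 0, "az": 0, "hand": -1}
    - {"tx": 6, "ty": 27, "tz": 0, "ax": 0, "ay": 0, "az": 0, "hand": -1}

```text
t: 3.25
tcp_pos: [0.4815, -0.0456, 0.2603]
eef_rot: [[0.993, -0.118, -0.001], [-0.118, -0.993, 0.001], [-0.001, -0.001, -1.0]]
contact_force: [0.0, 0.4, -0.3]
opening: 0.0931
```

Run:
```python
from h import *
plan(.466,.326,.24,-7)
look('w5',thr=45,z=.06)
a=cv2.imread('pics/w4.png')[0:290,120:440];b=cv2.imread('pics/w5.png')[0:290,120:440]
cv2.imwrite('pics/w45.png',cv2.resize(np.hstack([a,b]),(800,362)))
```

```text
t 3.25 shift cm [ -5.92 -36.71   2.07] turn [-0.0011  0.0009  0.004 ] F [ 0.05  0.44 -0.25] open 0.09306006513247575
[473   0  25  32 336] [481.3  18.4] (array([714.9, 119.7]), array([17.9, 35.5]), 30.7) 0.346
[343  93  19  20 174] [354.2 104.2] (array([572.,  47.]), array([21.5, 16.5]), 51.2) 0.323
[  0 157  23  87 412] [ 13.9 198.5] (array([142.3, -17.2]), array([111.9,  24.1]), 74.5) 0.414
[333 166  25  22 261] [345.9 174.8] (array([556.4, -32.9]), array([21.8, 28.8]), 61.0) 0.368
[255 172  12  17 139] [259.6 179.2] (array([455.7, -26.1]), array([19.3, 13. ]), 81.9) 0.341
[    0   245   560   175 40574] [211.6 367.2] (array([ 447.3, -258.5]), array([299.2, 893.4]), 83.5) 0.056
[ 356  244  204  108 9681] [492.6 300.4] (array([ 709.4, -225.5]), array([154. , 306.9]), 79.3) 0.069
[288 322   8  30 155] [290.9 337. ] (array([ 467.5, -246.9]), array([48.1,  7.4]), 89.9) 0.431
```

View pics/w45.png

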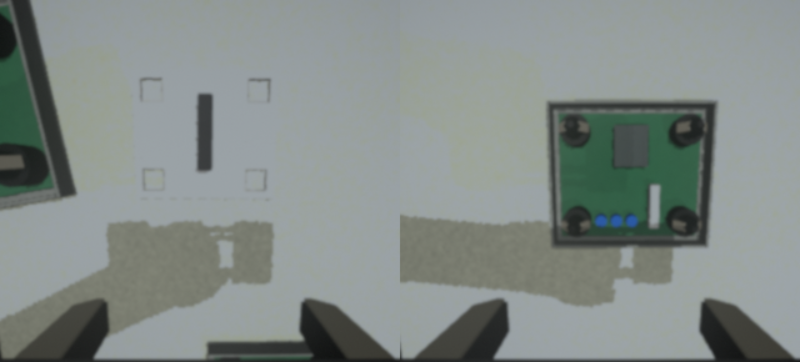

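Left: the cover's bar is at about (284,105). Right: the case is at about (305,139), with its four posts and white barbs clear. Now I'll measure both accurately.

Run:
```python
from h import *
L=lambda t:(np.load(t+'.npz')['p'],np.load(t+'.npz')['d'],np.load(t+'c.npy',allow_pickle=True).item())
p,d,c=L('w4');g=p.max(2)
for thr in(80,100):
  m=np.zeros(g.shape,bool);m[60:150,265:305]=g[60:150,265:305]<thr
  for b,st,ce in blobs(m,200):
    print('bar',st,ce.round(1),rect(ray('w',np.argwhere(b)[:,::-1],.042,c)))
# holes: dark outlines -> filled blobs
for (x,y) in((241,72),(327,72),(243,144),(325,144)):
    q=g[y-14:y+15,x-14:x+15].astype(int);m=q<np.median(q)-12
    yx=np.argwhere(m);r=cv2.boundingRect(yx[:,::-1].astype(np.int32));ctr=(x-14+r[0]+(r[2]-1)/2,y-14+r[1]+(r[3]-1)/2)
    print('hole',r,ctr,ray('w',ctr,.005,c).round(4))
R=np.array(c['R']);o=-R.T@c['t'];print('cam',o)
p,d,c=L('w5');R=np.array(c['R']);print('cam',-R.T@c['t'])
hsv=cv2.cvtColor(p,cv2.COLOR_BGR2HSV);g=p.max(2)
m=np.zeros(g.shape,np.uint8);m[70:205,230:385]=g[70:205,230:385]<105
m=cv2.morphologyEx(m,cv2.MORPH_CLOSE,np.ones((5,5)))
cn=max(cv2.findContours(m,cv2.RETR_EXTERNAL,cv2.CHAIN_APPROX_NONE)[0],key=cv2.contourArea)[:,0]
print('rim34',rect(ray('w',cn,.034,c)),cv2.boundingRect(cn))
print('rim0',rect(ray('w',cn,.0,c)))
gr=(hsv[...,0]>40)&(hsv[...,0]<85)&(hsv[...,1]>80); gr[:70]=0;gr[205:]=0
yx=np.argwhere(gr)[:,::-1];print('green z0.004',rect(ray('w',yx,.004,c)))
cv2.imwrite('pics/case_z.png',cv2.resize(p[75:205,230:380],None,fx=5.2,fy=4.6,interpolation=cv2.INTER_NEAREST))
# depth of cover bar & posts for height check
P=[]
for (x,y) in((258,105),(349,103),(258,178),(347,177)):
    q=d[y-12:y+13,x-12:x+13];i=np.unravel_index(np.argmin(np.where(q>0,q,9)),q.shape);u=(x-12+i[1],y-12+i[0])
    # 3D top point
    a=ray('w',u,.08,c)[0];o=-R.T@c['t'];v=a-o;v/= (R@v)[2];X=o+v*q[i];print('tip',u,X.round(4));P.append(X)
    s=p[y-12:y+13,x-12:x+13].astype(int);w=(s[...,2]>s[...,0]+8)&(s.max(2)>95);yx=np.argwhere(w)
    if len(yx): cc=yx.mean(0)[::-1]+[x-12,y-12];print('barb',len(yx),cc,ray('w',cc,.052,c).round(4))
print(np.mean(P,0))
```

```text
bar [279  76  10  60 594] [283.5 105.5] (array([466.5, 327.9]), array([66.6, 10.9]), 82.8)
bar [278  76  12  61 682] [283.3 105.6] (array([466.4, 327.4]), array([67.8, 13.1]), 82.8)
hole (4, 4, 19, 19) (240.0, 71.0) [[0.4171 0.3804 0.005 ]]
hole (5, 4, 19, 20) (327.0, 71.5) [[0.5269 0.3663 0.005 ]]
hole (5, 5, 18, 18) (242.5, 143.5) [[0.4065 0.2907 0.005 ]]
hole (5, 5, 18, 18) (324.5, 143.5) [[0.5156 0.2772 0.005 ]]
cam [0.46222492 0.29522808 0.40947538]
cam [0.48917393 0.02261979 0.40878931]
rim34 (array([512.6,  10.6]), array([141. , 161.5]), 83.3) (238, 82, 135, 117)
rim0 (array([514.7,   9.5]), array([153.8, 176.2]), 83.3)
green z0.004 (array([513.9,  10.7]), array([125.7, 146.1]), 83.3)
tip (np.int64(256), np.int64(96)) [0.4652 0.065  0.0833]
barb 24 [262.04166667 101.58333333] [[0.4689 0.0623 0.052 ]]
tip (np.int64(361), np.int64(96)) [0.5742 0.0525 0.0822]
barb 20 [346.  101.6] [[0.5645 0.0511 0.052 ]]
tip (np.int64(256), np.int64(182)) [ 0.4526 -0.0245  0.0826]
barb 8 [263.25 179.5 ] [[ 0.4584 -0.027   0.052 ]]
tip (np.int64(357), np.int64(182)) [ 0.5647 -0.0378  0.082 ]
barb 2 [340.5 179. ] [[ 0.5518 -0.0373  0.052 ]]
[0.51416869 0.01380553 0.08253818]
```

View pics/case_z.png

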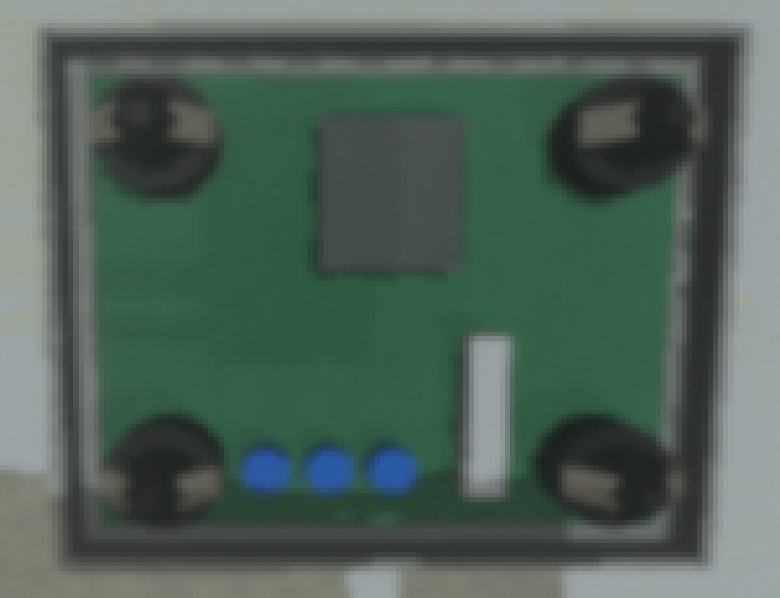

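The zoom shows all four posts, with barbs on their ±x sides. The post tips are near px (258.8,98), (357,98), (259.5,181) and (353,178.5). I'll cross-check those and plan the grasp.

Run:
```python
from h import *
c=np.load('w5c.npy',allow_pickle=True).item()
P=ray('w',[(258.8,98),(357,98),(259.5,181),(353,178.5)],.08,c);print(P.round(4),P.mean(0))
p=np.load('w5.npz')['p'];d=np.load('w5.npz')['d'];R=np.array(c['R']);o=-R.T@c['t']
for (x,y) in((258,99),(357,99),(259,181),(353,178)):
    ys,xs=np.mgrid[y-14:y+15,x-14:x+15];uv=np.c_[xs.ravel(),ys.ravel()].astype(float);V=ray('w',uv,.0,c)-o
    X=o+V*(d[ys,xs].ravel()/(V@R[2]))[:,None];k=X[:,2]>.066;print(k.sum(),X[k].mean(0).round(4),np.ptp(X[k],0).round(4))
plan(.4665,.328,.20,-7.2);plan(.4665,.328,.034,-7.2)
```

```text
[[ 0.4676  0.0631  0.08  ]
 [ 0.5704  0.0512  0.08  ]
 [ 0.4564 -0.0243  0.08  ]
 [ 0.5609 -0.0337  0.08  ]] [0.51382677 0.01409596 0.08      ]
145 [0.4661 0.0608 0.0812] [0.0319 0.0467 0.3427]
139 [0.5698 0.0488 0.0815] [0.0909 0.034  0.3427]
123 [ 0.4554 -0.0248  0.0823] [0.0421 0.0569 0.3428]
123 [ 0.5589 -0.0366  0.085 ] [0.0801 0.0681 0.3426]
t 3.3 shift cm [ -5.86 -36.9    6.07] turn [-0.001   0.0009  0.0082] F [-0.64 -0.04  0.21] open 0.09311536641941809
t 3.3 shift cm [ -5.84 -36.88  22.67] turn [-0.001   0.0009  0.0082] F [-0.64 -0.04  0.21] open 0.09311536641941809
```

Request:
play_rows:
  commands:
    - {"tx": -5.86, "ty": -36.9, "tz": 8, "ax": 0, "ay": 0, "az": 0.008, "hand": -1}
    - {"tx": -5.86, "ty": -36.9, "tz": 8, "ax": 0, "ay": 0, "az": 0.008, "hand": -1}
    - {"tx": -5.86, "ty": -36.9, "tz": 8, "ax": 0, "ay": 0, "az": 0.008, "hand": -1}
    - {"tx": -5.86, "ty": -36.9, "tz": 8, "ax": 0, "ay": 0, "az": 0.008, "hand": -1}
    - {"tx": -5.86, "ty": -36.9, "tz": 8, "ax": 0, "ay": 0, "az": 0.008, "hand": -1}
    - {"tx": -5.86, "ty": -36.9, "tz": 8, "ax": 0, "ay": 0, "az": 0.008, "hand": -1}
    - {"tx": -5.86, "ty": -36.9, "tz": 8, "ax": 0, "ay": 0, "az": 0.008, "hand": -1}
    - {"tx": -5.86, "ty": -36.9, "tz": 8, "ax": 0, "ay": 0, "az": 0.008, "hand": -1}

```text
t: 4.3
tcp_pos: [0.4667, 0.3265, 0.1802]
eef_rot: [[0.992, -0.126, -0.001], [-0.126, -0.992, -0.001], [-0.001, 0.001, -1.0]]
contact_force: [0.3, -0.8, 0.1]
opening: 0.0933
```

Run:
```python
from h import *
plan(.4665,.328,.034,-7.2)
```

```text
t 4.3 shift cm [-0.02 -0.16 14.62] turn [ 0.001   0.0009 -0.0007] F [ 0.31 -0.83  0.1 ] open 0.09327372743578129
```

Request:
play_rows:
  commands:
    - {"tx": 0, "ty": -0.1, "tz": 5, "ax": 0, "ay": 0, "az": 0, "hand": -1}
    - {"tx": 0, "ty": -0.1, "tz": 9, "ax": 0, "ay": 0, "az": 0, "hand": -1}
    - {"tx": 0, "ty": -0.1, "tz": 12, "ax": 0, "ay": 0, "az": 0, "hand": -1}
    - {"tx": 0, "ty": -0.1, "tz": 13.5, "ax": 0, "ay": 0, "az": 0, "hand": -1}
    - {"tx": 0, "ty": -0.1, "tz": 14.5, "ax": 0, "ay": 0, "az": 0, "hand": -1}
    - {"tx": 0, "ty": -0.1, "tz": 14.5, "ax": 0, "ay": 0, "az": 0, "hand": -1}
    - {"tx": 0, "ty": -0.1, "tz": 14.5, "ax": 0, "ay": 0, "az": 0, "hand": -1}

```text
t: 5.18
tcp_pos: [0.4687, 0.3266, 0.0367]
eef_rot: [[0.992, -0.13, 0.002], [-0.13, -0.992, 0.001], [0.002, -0.001, -1.0]]
contact_force: [0.8, 0.5, 0.4]
opening: 0.0926
```

Request:
play_rows:
  commands:
    - {"tx": 0, "ty": 0, "tz": 0, "ax": 0, "ay": 0, "az": 0, "hand": 1}
    - {"tx": 0, "ty": 0, "tz": 0, "ax": 0, "ay": 0, "az": 0, "hand": 1}
    - {"tx": 0, "ty": 0, "tz": 0, "ax": 0, "ay": 0, "az": 0, "hand": 1}
    - {"tx": 0, "ty": 0, "tz": 0, "ax": 0, "ay": 0, "az": 0, "hand": 1}
    - {"tx": 0, "ty": 0, "tz": 0, "ax": 0, "ay": 0, "az": 0, "hand": 1}
    - {"tx": 0, "ty": 0, "tz": 0, "ax": 0, "ay": 0, "az": 0, "hand": 1}
    - {"tx": 0, "ty": 0, "tz": 0, "ax": 0, "ay": 0, "az": 0, "hand": 1}
    - {"tx": 0, "ty": 0, "tz": 0, "ax": 0, "ay": 0, "az": 0, "hand": 1}
  force: 50

```text
t: 6.18
tcp_pos: [0.468, 0.3263, 0.0356]
eef_rot: [[0.992, -0.13, -0.0], [-0.13, -0.992, -0.0], [-0.0, 0.0, -1.0]]
contact_force: [0.1, 0.3, 0.1]
opening: 0.0173
```

Request:
play_rows:
  commands:
    - {"tx": 0, "ty": 0, "tz": 0, "ax": 0, "ay": 0, "az": 0, "hand": 1}
    - {"tx": 0, "ty": 0, "tz": 0, "ax": 0, "ay": 0, "az": 0, "hand": 1}
    - {"tx": 0, "ty": 0, "tz": 0, "ax": 0, "ay": 0, "az": 0, "hand": 1}
    - {"tx": 0, "ty": 0, "tz": -1, "ax": 0, "ay": 0, "az": 0, "hand": 1}
    - {"tx": 0, "ty": 0, "tz": -3, "ax": 0, "ay": 0, "az": 0, "hand": 1}
    - {"tx": 0, "ty": 0, "tz": -6, "ax": 0, "ay": 0, "az": 0, "hand": 1}
    - {"tx": 0, "ty": 0, "tz": -9, "ax": 0, "ay": 0, "az": 0, "hand": 1}
    - {"tx": 0, "ty": 0, "tz": -12, "ax": 0, "ay": 0, "az": 0, "hand": 1}

```text
t: 7.18
tcp_pos: [0.4677, 0.326, 0.1569]
eef_rot: [[0.992, -0.13, -0.0], [-0.13, -0.992, -0.0], [-0.0, 0.0, -1.0]]
contact_force: [-0.2, 0.0, -2.9]
opening: 0.0136
```

Run:
```python
from h import *
plan(.513,.0122,.165,-6.65)
```

```text
t 7.17 shift cm [ 8.56 30.53 -0.81] turn [ 0.0003  0.0002 -0.014 ] F [-0.24  0.01 -2.9 ] open 0.013554396647450983
```

Request:
play_rows:
  commands:
    - {"tx": 2, "ty": 5, "tz": -0.8, "ax": 0, "ay": 0, "az": 0, "hand": 1}
    - {"tx": 3.5, "ty": 10, "tz": -0.8, "ax": 0, "ay": 0, "az": -0.005, "hand": 1}
    - {"tx": 5, "ty": 15, "tz": -0.8, "ax": 0, "ay": 0, "az": -0.01, "hand": 1}
    - {"tx": 6.5, "ty": 20, "tz": -0.8, "ax": 0, "ay": 0, "az": -0.014, "hand": 1}
    - {"tx": 7.5, "ty": 25, "tz": -0.8, "ax": 0, "ay": 0, "az": -0.014, "hand": 1}
    - {"tx": 8.2, "ty": 29, "tz": -0.8, "ax": 0, "ay": 0, "az": -0.014, "hand": 1}
    - {"tx": 8.6, "ty": 30.7, "tz": -0.8, "ax": 0, "ay": 0, "az": -0.014, "hand": 1}
    - {"tx": 8.6, "ty": 30.7, "tz": -0.8, "ax": 0, "ay": 0, "az": -0.014, "hand": 1}

```text
t: 8.18
tcp_pos: [0.5136, 0.0103, 0.1639]
eef_rot: [[0.993, -0.118, 0.0], [-0.118, -0.993, 0.0], [0.0, -0.0, -1.0]]
contact_force: [0.3, 0.3, -2.4]
opening: 0.0137
```

Request:
play_rows:
  commands:
    - {"tx": 0, "ty": 0, "tz": 0, "ax": 0, "ay": 0, "az": 0, "hand": 1}
    - {"tx": 0, "ty": 0, "tz": 0, "ax": 0, "ay": 0, "az": 0, "hand": 1}
    - {"tx": 0, "ty": 0, "tz": 2, "ax": 0, "ay": 0, "az": 0, "hand": 1}
    - {"tx": 0, "ty": 0, "tz": 2, "ax": 0, "ay": 0, "az": 0, "hand": 1}

```text
t: 8.68
tcp_pos: [0.5123, 0.0121, 0.1425]
eef_rot: [[0.994, -0.114, -0.004], [-0.114, -0.994, 0.0], [-0.004, 0.0, -1.0]]
contact_force: [0.5, -0.3, -2.1]
opening: 0.0133
```

Run:
```python
from h import *
plan(.513,.0105,.145,-6.65)
look('w6',amin=4000)
p,_=read_camera('scene');t,_=read_camera('top')
w=cv2.imread('pics/w6.png')
cv2.imwrite('pics/m6.png',np.hstack([cv2.resize(w[90:300,150:420],(400,311)),cv2.resize(t[130:215,265:374],(400,311),interpolation=cv2.INTER_CUBIC)]))
```

```text
t 8.68 shift cm [ 0.08  0.15 -0.25] turn [0.0001 0.0037 0.0022] F [ 0.46 -0.28 -2.12] open 0.01333959264423935
[ 253  205   61  121 4294] [282.9 276.1] (array([505.1, -38.2]), array([120.4,  58.1]), 83.7) 0.141
[    0   259   560   161 56191] [276.9 351.3] (array([ 488.1, -127.4]), array([200.5, 638.8]), 83.9) 0.064
```

View pics/m6.png

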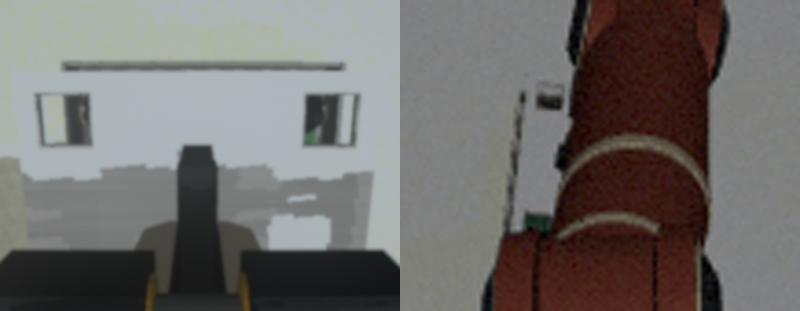

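The wrist view shows both +y holes over their posts. I'll convert their positions to check for lateral offset.

Run:
```python
from h import *
c=np.load('w6c.npy',allow_pickle=True).item()
for z in(.112,):
    P=ray('w',[(193.5,171.5),(374.7,171.5)],z,c);P=P[:,:2];d=P[1]-P[0];u=d/np.hypot(*d);y=np.array([-u[1],u[0]])
    print(P.round(4),np.hypot(*d),np.degrees(np.arctan2(d[1],d[0])),'centre',(P.mean(0)-.045*y).round(4))
```

```text
[[0.4626 0.0651]
 [0.5721 0.0527]] 0.11024672574422123 -6.442202239316265 centre [0.5123 0.0142]
```

Request:
play_rows:
  commands:
    - {"tx": 0.1, "ty": 0.1, "tz": 0.8, "ax": 0, "ay": 0, "az": 0, "hand": 1}
    - {"tx": 0.1, "ty": 0.1, "tz": 1.6, "ax": 0, "ay": 0, "az": 0, "hand": 1}
    - {"tx": 0.1, "ty": 0.1, "tz": 2.4, "ax": 0, "ay": 0, "az": 0, "hand": 1}
    - {"tx": 0.1, "ty": 0.1, "tz": 3.2, "ax": 0, "ay": 0, "az": 0, "hand": 1}
    - {"tx": 0.1, "ty": 0.1, "tz": 3.8, "ax": 0, "ay": 0, "az": 0, "hand": 1}
    - {"tx": 0.1, "ty": 0.1, "tz": 4.2, "ax": 0, "ay": 0, "az": 0, "hand": 1}
    - {"tx": 0.1, "ty": 0.1, "tz": 4.2, "ax": 0, "ay": 0, "az": 0, "hand": 1}
    - {"tx": 0.1, "ty": 0.1, "tz": 4.2, "ax": 0, "ay": 0, "az": 0, "hand": 1}
  force: 60

```text
t: 9.82
tcp_pos: [0.5146, 0.0096, 0.1018]
eef_rot: [[0.993, -0.116, 0.0], [-0.116, -0.993, -0.0], [0.0, -0.0, -1.0]]
contact_force: [0.7, 0.6, -3.1]
opening: 0.0134
```

Run:
```python
from h import *
s=read_state();print(s['wrist_torque'])
plan(.513,.0105,.0756,-6.65)
```

```text
[-0.09749828  0.06263419 -0.00141834]
t 9.82 shift cm [-0.17 -0.07  2.62] turn [-0.     -0.0004  0.    ] F [ 0.73  0.57 -3.15] open 0.013354905071411502
```

Request:
play_rows:
  commands:
    - {"tx": -0.1, "ty": -0.1, "tz": 0.3, "ax": 0, "ay": 0, "az": 0, "hand": 1}
    - {"tx": -0.1, "ty": -0.1, "tz": 0.6, "ax": 0, "ay": 0, "az": 0, "hand": 1}
    - {"tx": -0.1, "ty": -0.1, "tz": 0.9, "ax": 0, "ay": 0, "az": 0, "hand": 1}
    - {"tx": -0.1, "ty": -0.1, "tz": 1.1, "ax": 0, "ay": 0, "az": 0, "hand": 1}
    - {"tx": -0.1, "ty": -0.1, "tz": 1.1, "ax": 0, "ay": 0, "az": 0, "hand": 1}

```text
t: 10.45
tcp_pos: [0.5148, 0.0105, 0.0915]
eef_rot: [[0.993, -0.116, 0.003], [-0.116, -0.993, -0.0], [0.003, -0.0, -1.0]]
contact_force: [1.5, 0.3, 2.9]
opening: 0.0132
```

Request:
play_rows:
  commands:
    - {"tx": 0, "ty": 0, "tz": 0.2, "ax": 0, "ay": 0, "az": 0, "hand": 1}
    - {"tx": 0, "ty": 0, "tz": 0.4, "ax": 0, "ay": 0, "az": 0, "hand": 1}
    - {"tx": 0, "ty": 0, "tz": 0.4, "ax": 0, "ay": 0, "az": 0, "hand": 1}

```text
t: 10.82
tcp_pos: [0.5149, 0.0105, 0.0882]
eef_rot: [[0.993, -0.116, 0.003], [-0.116, -0.993, 0.0], [0.003, -0.001, -1.0]]
contact_force: [-0.0, -0.7, 9.3]
opening: 0.0133
```

Request:
play_rows:
  commands:
    - {"tx": 0, "ty": 0, "tz": 0.2, "ax": 0, "ay": 0, "az": 0, "hand": 1}
    - {"tx": 0, "ty": 0, "tz": 0.4, "ax": 0, "ay": 0, "az": 0, "hand": 1}
    - {"tx": 0, "ty": 0, "tz": 0.6, "ax": 0, "ay": 0, "az": 0, "hand": 1}
    - {"tx": 0, "ty": 0, "tz": 0.6, "ax": 0, "ay": 0, "az": 0, "hand": 1}

```text
t: 11.32
tcp_pos: [0.5143, 0.0106, 0.0815]
eef_rot: [[0.993, -0.116, 0.002], [-0.116, -0.993, 0.0], [0.002, -0.0, -1.0]]
contact_force: [0.4, 0.9, 4.7]
opening: 0.0135
```

Request:
play_rows:
  commands:
    - {"tx": 0, "ty": 0, "tz": 0.2, "ax": 0, "ay": 0, "az": 0, "hand": 1}
    - {"tx": 0, "ty": 0, "tz": 0.4, "ax": 0, "ay": 0, "az": 0, "hand": 1}
    - {"tx": 0, "ty": 0, "tz": 0.4, "ax": 0, "ay": 0, "az": 0, "hand": 1}

```text
t: 11.7
tcp_pos: [0.5134, 0.0107, 0.076]
eef_rot: [[0.993, -0.116, -0.001], [-0.116, -0.993, -0.0], [-0.001, 0.0, -1.0]]
contact_force: [1.8, -0.5, -3.8]
opening: 0.0131
```

Request:
play_rows:
  commands:
    - {"tx": 0, "ty": 0, "tz": 0.1, "ax": 0, "ay": 0, "az": 0, "hand": 1}
    - {"tx": 0, "ty": 0, "tz": 0.25, "ax": 0, "ay": 0, "az": 0, "hand": 1}
    - {"tx": 0, "ty": 0, "tz": 0.25, "ax": 0, "ay": 0, "az": 0, "hand": 1}

```text
t: 12.08
tcp_pos: [0.5135, 0.0107, 0.0755]
eef_rot: [[0.993, -0.116, 0.0], [-0.116, -0.993, 0.001], [0.0, -0.001, -1.0]]
contact_force: [-1.5, 0.7, 10.2]
opening: 0.0135
```

Request:
play_rows:
  commands:
    - {"tx": 0, "ty": 0, "tz": 0.1, "ax": 0, "ay": 0, "az": 0, "hand": 1}
    - {"tx": 0, "ty": 0, "tz": 0.2, "ax": 0, "ay": 0, "az": 0, "hand": 1}
    - {"tx": 0, "ty": 0, "tz": 0.2, "ax": 0, "ay": 0, "az": 0, "hand": 1}

```text
t: 12.45
tcp_pos: [0.5135, 0.0107, 0.0755]
eef_rot: [[0.993, -0.116, 0.001], [-0.116, -0.993, 0.002], [0.001, -0.002, -1.0]]
contact_force: [-5.0, 0.5, 23.8]
opening: 0.0133
```

Request:
play_rows:
  commands:
    - {"tx": 0, "ty": 0, "tz": -0.3, "ax": 0, "ay": 0, "az": 0, "hand": 1}
    - {"tx": 0, "ty": 0, "tz": -0.35, "ax": 0, "ay": 0, "az": 0, "hand": 1}
    - {"tx": 0, "ty": 0, "tz": -0.35, "ax": 0, "ay": 0, "az": 0, "hand": -1}
    - {"tx": 0, "ty": 0, "tz": -0.35, "ax": 0, "ay": 0, "az": 0, "hand": -1}
    - {"tx": 0, "ty": 0, "tz": -0.35, "ax": 0, "ay": 0, "az": 0, "hand": -1}
    - {"tx": 0, "ty": 0, "tz": -0.35, "ax": 0, "ay": 0, "az": 0, "hand": -1}
    - {"tx": 0, "ty": 0, "tz": -0.35, "ax": 0, "ay": 0, "az": 0, "hand": -1}
    - {"tx": 0, "ty": 0, "tz": -0.35, "ax": 0, "ay": 0, "az": 0, "hand": -1}

```text
t: 13.45
tcp_pos: [0.5135, 0.0107, 0.0757]
eef_rot: [[0.993, -0.116, -0.0], [-0.116, -0.993, -0.0], [-0.0, 0.0, -1.0]]
contact_force: [0.5, -0.5, -0.5]
opening: 0.0688
```

Solid stop at 24 N, released. Next I'll retreat upward, then step toward −y so the wrist camera can see the cover.

Request:
play_rows:
  commands:
    - {"tx": 0, "ty": 0, "tz": 0, "ax": 0, "ay": 0, "az": 0, "hand": -1}
    - {"tx": 0, "ty": 0, "tz": -3, "ax": 0, "ay": 0, "az": 0, "hand": -1}
    - {"tx": 0, "ty": 0, "tz": -8, "ax": 0, "ay": 0, "az": 0, "hand": -1}
    - {"tx": 0, "ty": 0, "tz": -13, "ax": 0, "ay": 0, "az": 0, "hand": -1}
    - {"tx": 0, "ty": 3, "tz": -16, "ax": 0, "ay": 0, "az": 0, "hand": -1}
    - {"tx": 0, "ty": 7, "tz": -16, "ax": 0, "ay": 0, "az": 0, "hand": -1}
    - {"tx": 0, "ty": 8, "tz": -16, "ax": 0, "ay": 0, "az": 0, "hand": -1}
    - {"tx": 0, "ty": 8, "tz": -16, "ax": 0, "ay": 0, "az": 0, "hand": -1}

```text
t: 14.45
tcp_pos: [0.5039, -0.0686, 0.2353]
eef_rot: [[0.993, -0.117, -0.001], [-0.117, -0.993, 0.001], [-0.001, -0.001, -1.0]]
contact_force: [0.0, 0.4, -0.6]
opening: 0.0928
```

Run:
```python
from h import *
c=get_calibration('wrist');p,d=read_camera('wrist');s,_=read_camera('scene')
R=np.array(c['R']);o=-R.T@c['t'];ys,xs=np.mgrid[0:240,0:560];uv=np.c_[xs.ravel(),ys.ravel()].astype(float);V=ray('w',uv,0.,c)-o
X=o+V*(d[:240].ravel()/(V@R[2]))[:,None];dd=d[:240].ravel()>0
pl=dd&(abs(X[:,2]-.045)<.02)&(np.hypot(X[:,0]-.513,X[:,1]-.012)<.05)&(p[:240].max(2).ravel()>110)
A=np.c_[X[pl][:,:2]-[.513,.012],np.ones(pl.sum())];k=np.linalg.lstsq(A,X[pl][:,2],rcond=None)[0];print('plate plane: slopes',k[:2],'z top',k[2],pl.sum())
g=p.max(2).copy();g[240:]=255
for b,st,ce in blobs(g<90,150):
    P=ray('w',np.argwhere(b)[:,::-1],.082,c); print(st,ce.round(1),rect(P))
a=cv2.resize(p[60:260,200:400],(500,500),interpolation=cv2.INTER_CUBIC);b=cv2.resize(s[205:300,200:295],(300,300),interpolation=cv2.INTER_CUBIC)
cv2.imwrite('pics/fin.png',np.hstack([a,np.vstack([b,np.zeros((200,300,3),np.uint8)])]))
```

```text
plate plane: slopes [-0.00147266 -0.00287585] z top 0.04442653068124411 5531
[470   0  31   7 159] [484.    2.4] (array([709. ,  96.7]), array([ 5. , 28.4]), 85.2)
[218  59 140 127 790] [307.7 160.3] (array([513.2,   9. ]), array([120.1, 137.1]), 83.3)
[222  69  22  21 367] [231.6  79.4] (array([468.9,  56.7]), array([17.9, 20.1]), 83.0)
[325  69  23  21 391] [336.1  79. ] (array([567.2,  45.2]), array([17.9, 21.1]), 83.6)
[277  84  13  73 938] [283.  119.9] (array([512.2,  12.7]), array([68.2, 12.1]), 83.6)
[226 155  19  19 306] [235.  163.4] (array([459. , -23.5]), array([18.2, 18.6]), 83.2)
[323 155  21  19 307] [332.9 163.3] (array([557.9, -35. ]), array([18.2, 20.8]), 83.5)
[465 193  73  47 849] [488.2 211.5] (array([ 736.2, -110.6]), array([78.5, 41.7]), 7.3)
```

View pics/fin.png

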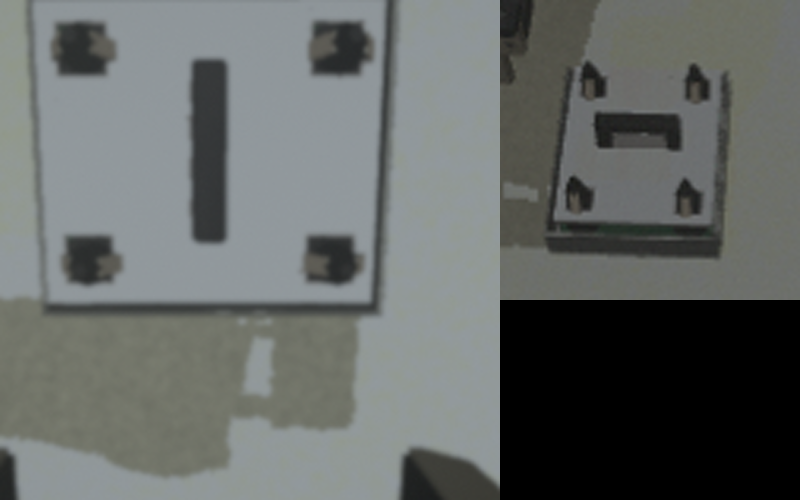

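The final picture shows all four posts through their holes with the barbs spread over the plate. The plate's top measures 44.4 mm (45 mm expected) and its slopes are under 0.3%, so I'm handing in.

```bash
python3 -c "
from bench import *
print(job_done())"
```

```text
the job is handed in; nothing more can be done
None
```

The wide cover is home on the smaller case, released, and the job is handed in at about 14.5 s of the 48 s allowed. I gripped it by the handle, set it over the four posts and pressed it down level. It clicked through and came to a firm stop, which I confirmed by pressing to 24 N before letting go.

Last checks:
- **Height and tilt:** the plate's top is at 44.4 mm (45 mm expected) and its slope is about 0.003 rad, against the 0.03 allowed.
- **Position:** the handle bar's middle is at (0.512, 0.013) m, about 1 mm from the case centre I used.
- **Alignment:** the bar's direction is within about 0.5° of the case's.
- **Barbs:** all four posts are visible through the holes, with the barbs spread over the plate.
- **Gripper:** it is clear of everything, and the measured force is about zero.
- **Narrow cover:** I never went near it, but I did not measure it again at the end.

**Disagreements:** my estimates of the case centre differed by about 3 mm in y between its rim and its post tips, well inside the 10 mm allowed. The first two move calls were refused because their rows left out keys, and nothing moved.

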